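Point the air selector at the hose outlet, then open the supply

TASK

On the compressed-air panel, push the black selector arm round with a fingertip until it points straight at the outlet that has the tall ribbed hose tail. Only then push the long supply lever on the brass valve a quarter turn clockwise, seen from above, to fully open, up against its stop. Do not pull the selector arm up off its spindle, and leave the loose things lying round the panel where they are.

Things in the scene. Friction and masses are not known exactly. Their poses are not given: they have to be found in the camera images.
- air_panel: Air panel: 6 mm steel plate, 165 x 275 mm, fixed to the bench. Origin on the bench under it; x points away from the robot, y left, z up. In this frame the selector's axis is at (0, -55) mm, the outlets at (45, -133), (90, -55), (45, 23) mm, the valve's axis at (0, 85) mm. Only the two arms and their spindles stand higher than 66 mm (up to 107 mm).
- selector (a joint): Turn of the selector arm in rad: 0 = pointing along the panel's +x (at the middle outlet), +1.047 = at the outlet on the left (+y), -1.047 = at the outlet on the right; counter-clockwise seen from above is positive. Range -1.4 to 1.4; no click stops and no spring, it stays where it is left; friction 0.2 N m, that is about 3.5 N at 55 mm.
- selector_lift (a joint): How far the selector arm has been pulled up its spindle, in m: 0 = down, where a spring keeps it with about 5 N; up to 0.03. It must stay down (under 0.006).
- selector_hub (a point): On the selector's axis, 89 mm above the bench, at half the height of the arm. The hub is a black disc 40 mm across, 78 to 104 mm above the bench.
- selector_tip (a point): The point of the selector arm, 72 mm out from the axis, 89 mm above the bench. The arm is a straight black bar 16 mm wide and 20 mm tall (79 to 99 mm above the bench), free-standing on both sides from 20 to 64 mm from the axis, then running to a point.
- selector_aim (a point): A point in the air on the line of the selector arm, 90 mm from the axis: right above an outlet's centre when the arm points straight at it.
- hose_tail: Brass hose tail, the tall ribbed one: a hexagon foot and a stem of three barbs, 34 mm tall, 17 to 21 mm across, its top 66 mm above the bench. It is screwed into one of the three outlets, which one changes from run to run. Origin at the centre of its foot, 32 mm above the bench, 90 mm from the selector's axis. Fixed.
- hex_plug: Low brass hexagon plug, 10 mm tall, 25 mm across, in another outlet. Origin at the centre of its foot. Fixed.
- round_cap: Round smooth brass cap, 18 mm tall, 27 mm across, in the remaining outlet. Origin at the centre of its foot. Fixed.
- supply_lever (a joint): Turn of the supply lever in rad: 0 = shut, pointing along the panel's +y; 1.571 = fully open, against its stop, pointing along the panel's +x (in line with the short steel inlet pipe). It opens clockwise seen from above and stays where it is left; friction 0.2 N m, about 3 N at 70 mm.
- supply_pivot (a point): On the axis of the supply lever, 83 mm above the bench, at half the height of the lever's grip.
- supply_tip (a point): End of the supply lever, on its middle line, 100 mm from the axis, 83 mm above the bench. The lever is a thin steel bar with a black rubber grip 18 mm wide and 18 mm tall (74 to 92 mm above the bench) from 40 to 102 mm from the axis, free on both sides and beneath.
- masking_tape: Loose roll of masking tape lying on the bench nearer the robot than the panel, 95 mm across, 24 mm tall. Origin at the centre of its underside. Not to be disturbed.
- block: Loose wooden block, 45 x 70 mm and 21 mm tall, lying beyond the panel. Origin at the centre of its underside. Not to be disturbed.
- bolt: Loose bolt, 46 mm long and 15 mm tall, lying to the right of the panel. Origin at the centre of its underside. Not to be disturbed. Higher up on that side a fixed mains socket hangs on its flex at about x 0.30, y -0.28 m, from 0.66 m above the bench upwards: an arm that swings past with a high wrist or elbow hits it, stretched out low it passes underneath.

How it is judged:
By the outcome, as a careful person would: the job done as asked, in the order asked, and still so for the second after the job is handed in, with the robot touching nothing.
It also fails if it takes over 70 s, if anything falls off the work surface, if the arm or the gripper's body presses on something with over 40 N, if the wrist force passes 120 N, or if a joint passes its speed limit or range.

ROBOT

A 7-joint arm with a two-finger parallel gripper is mounted at the origin on the work surface; the furniture and walls round the work are solid. World frame = base frame: x ahead of the robot, y to its left, z up, the work surface at z = 0. Lengths are in m, angles in rad, forces in N, time in s.
With the tool pointing down it reaches from about 0.425 to 0.975 m from the base axis. Payload 16.7 kg.
Tool frame: the origin (TCP) lies at the very end of the fingers, on their centre line; the grasp point (between the pads) lies manip.grip_point_offset behind it (manip.grip_point_offset is the distance from the TCP to the grasp point, in m); z points along the fingers, y is the line along which they close (so a half turn about z gives the same grasp; the last joint's range is limited). The gripper opens to 85 mm and grips with 20 to 120 N. Pads are 22 mm wide; open, the fingers measure 114 mm over their backs; the gripper's body (76 mm by 85 mm) begins 54 mm behind the grasp point. The pads swing forward as they close: fully open they stand 13 mm farther back than shut.
Start: joints at [1.177, 0.426, 0.074, 1.606, -0.034, 1.111, -0.067], TCP at [0.163, -0.655, 0.231] pointing down, gripper open.
Joint ranges: [-2.85, 2.85], [-0.5, 2.14], [-1.23, 1.37], [0.21, 2.46], [-1.02, 4.16], [0.16, 2.05], [-2.73, 2.73]. Speed limits (rad/s): [1.89, 1.89, 2.39, 2.39, 3.01, 3.01, 3.01].

INTERFACE

Orientations are given as a 3x3 rotation matrix whose columns are the frame's x, y, z axes.
In Python, from workcell import manip gives the robot as it stands.
- The arm moves only by the tool carry_out, never from a script. Its argument "targets" is a list of rows, each a list of 5 numbers: the shift along the tool's x, y, z in mm, then the turn about the tool's z in degrees, then the gripper command: -1 is shut, 1 is fully open, values between are in proportion. In form: [[dx, dy, dz, yaw, hand], ...]. A call has 1 to 10 rows; each row is the pose to reach, as a shift and turn from the pose commanded when the call began, along the tool's axes at that moment; what a row does not reach only later rows make up. A row lasts 1/12 s, in which the tool goes at most 41.7 mm and 7.16 degrees, less where a joint would pass 70% of its speed; a pose out of reach is approached as far as the arm can. A call with a gripper value outside its range is refused whole. The fingers move at their own pace and stop on an object; "grip_force" is the grip in N (left out, the last holds). Time passes only in rows, so rows that repeat a pose let the fingers close. It gives the time, the measured TCP pose, the force, the opening and the grip force at its end, in the units of the state.
- manip.get_obs(): the state, without advancing time (a new reading comes with each control period).
- manip.grab_frame(name): name is "scene" or "top" or "wrist"; returns a dict with "frame" (400x640x3 uint8, red, green, blue), "z_map" (400x640 float32, m along the optical axis (not along the pixel's ray), 0 where there is no reading), "fx", "fy", "cx", "cy" (pixels), "pose" (4x4, takes a point from camera to world coordinates); the wrist camera has in their place "mount" (4x4, takes a point from camera to tool coordinates, whose origin is the TCP and whose axes are the flange's). Camera axes: x right, y up, looking along -z (the intrinsics and any distortion apply to the point x, -y, -z); pixel columns grow to the right and rows downward; lengths in m; the calibration is good to about 2 mm. A picture is of the moment at which its call begins: read the wrist's pose just before it.
- manip.sign_off(): hands the job in; it is judged then, once.
The state is a dict: "time": time; "joints": joint angles; "joint_vel": joint speeds; "effort": joint torques, N m; "tool_pos": TCP position; "ee_rot": TCP orientation; "contact_force": force on the tool from outside, world axes, zero at the start; "wrist_torque": the same for the moment, N m; "gripper_width": finger opening in m; "grip_force": force on a finger pad.
Only numpy, scipy, OpenCV 4.12 (cv2) and the standard library are available. Lean on these libraries where they do the work, as an engineer would, in place of code of your own. Each camera call takes 0.05 s, during which the arm holds its last target. There are 200 camera calls.

## Working session

There is one attempt and no reset: what is moved stays moved. The work goes in short steps, Python scripts to look and compute and a tool call to move; the robot and the scene stay as the last step left them, time stands still between calls to the robot, and variables do not carry over. Pictures are saved under pics/ and viewed, at most 10 in all, crops included, and the job is handed in when it is done.

Besides the shell and the picture viewer there is one more tool, called as name([rows], argument=value, ...), one row to a line, values as JSON. carry_out: Moves the arm, as the interface text tells. Its arguments: {"type":"object","properties":{"targets":{"type":"array"},"grip_force":{"type":"number"}},"required":["targets"]}

```bash
mkdir -p pics; python3 - <<'E'
from workcell import manip
import cv2,numpy as np
o=manip.get_obs();print({k:np.round(v,3).tolist() for k,v in o.items()});print(manip.grip_point_offset)
for n in ["scene","top"]:
    f=manip.grab_frame(n);cv2.imwrite(f"pics/{n}1.png",f["frame"][...,::-1]);np.savez(n+"1.npz",**f)
    print(n,f["fx"],f["cx"],f["cy"],f["pose"].round(3).tolist(),[k for k in f])
E
```

```text
{'time': 0.0, 'joints': [1.177, 0.427, 0.074, 1.607, -0.034, 1.111, -0.067], 'joint_vel': [-0.001, -0.001, 0.001, 0.001, -0.0, 0.0, -0.001], 'effort': [-0.001, -94.983, 3.761, -46.353, 0.019, 0.01, 0.0], 'tool_pos': [0.163, -0.655, 0.231], 'ee_rot': [[0.97, 0.241, -0.0], [0.241, -0.97, 0.001], [-0.0, -0.001, -1.0]], 'contact_force': [-0.162, 0.04, -0.105], 'wrist_torque': [0.019, 0.055, 0.044], 'grip_force': 0.0, 'gripper_width': 0.085}
0.0187
scene 364.9861724692191 318.91872707703305 200.90708559283377 [[0.91, 0.168, -0.38, 0.152], [-0.415, 0.387, -0.823, -0.602], [0.009, 0.907, 0.422, 0.444], [0.0, 0.0, 0.0, 1.0]] ['frame', 'z_map', 'fx', 'fy', 'cx', 'cy', 'pose']
top 520.9568857404514 319.4688891935704 196.0618851878152 [[0.019, 0.986, -0.167, 0.322], [-1.0, 0.021, 0.007, 0.105], [0.011, 0.167, 0.986, 1.103], [0.0, 0.0, 0.0, 1.0]] ['frame', 'z_map', 'fx', 'fy', 'cx', 'cy', 'pose']
```

View pics/scene1.png

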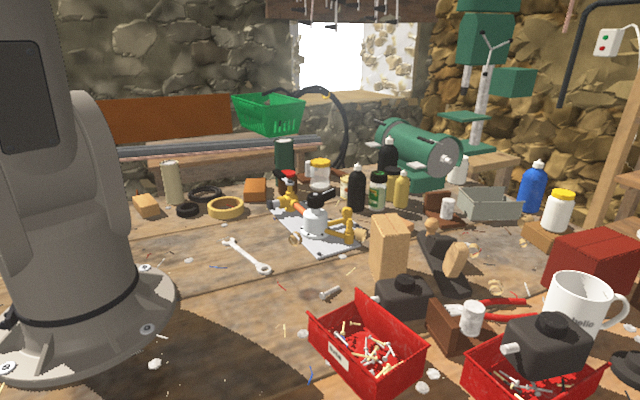

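View pics/top1.png

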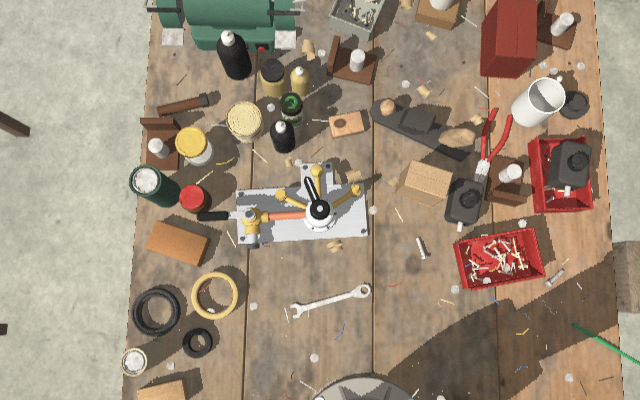

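The panel is at about (302,210) in the top view. The hub is near (319,209), the arm points up and slightly left, and the lever's black grip is near (213,216). In the scene view the panel is near (320,225). Next I'll enlarge both.

```bash
python3 - <<'E'
import cv2,numpy as np
a=cv2.imread("pics/top1.png")[155:255,190:390];b=cv2.imread("pics/scene1.png")[165:265,250:400]
cv2.imwrite("pics/c1.png",np.hstack([cv2.resize(a,None,fx=2.2*1,fy=2.2,interpolation=2),cv2.resize(b,None,fx=2.2,fy=2.2,interpolation=2)]) if 0 else np.vstack([cv2.resize(a,(600,300),interpolation=2),cv2.resize(b,(450,300),interpolation=2) if 0 else cv2.copyMakeBorder(cv2.resize(b,(450,300),interpolation=2),0,0,0,150,0)]))
E
```

```text
(no output)
```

View pics/c1.png

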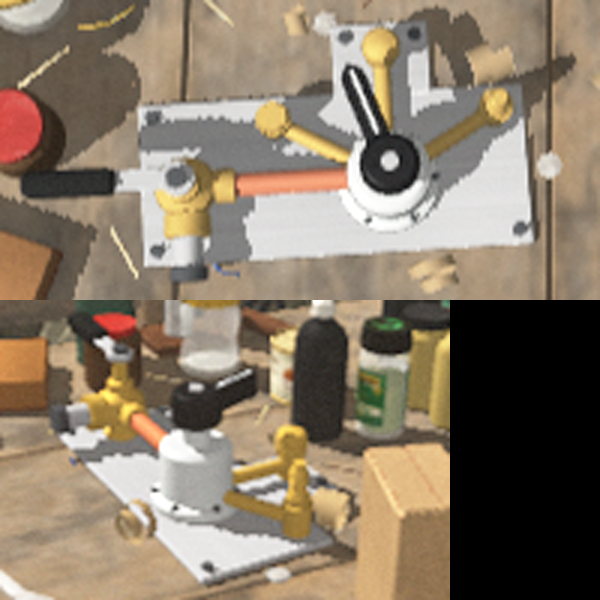

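```bash
cat > h.py <<'E'
import numpy as np,cv2
def ray(f,u,v,z):
    d=f["pose"][:3,:3]@np.array([(u-f["cx"])/f["fx"],-(v-f["cy"])/f["fy"],-1]);p=f["pose"][:3,3]
    return p+d*(z-p[2])/d[2]
def cloud(f,T=None):
    T=f["pose"] if T is None else T
    v,u=np.mgrid[:400,:640];z=f["z_map"]
    c=np.stack([(u-f["cx"])/f["fx"]*z,-(v-f["cy"])/f["fy"]*z,-z],-1)
    return c@T[:3,:3].T+T[:3,3]
E
python3 - <<'E'
from h import *
f=np.load("top1.npz");P=lambda x,y,z:ray(f,190+x/3,155+y/3,z)
h=P(390,160,.106);v=P(178,178,.1);print("hub",h,"valve",v,np.linalg.norm((h-v)[:2]))
d=v-h;a=np.arctan2(-d[0],d[1]);print("yaw",a)
c=[P(*q,.006) for q in [(140,105),(525,85),(535,240),(143,268)]];print(np.round(c,3), "lever",P(22,183,.09))
ex=np.array([np.cos(a),np.sin(a)]);ey=np.array([-ex[1],ex[0]])
o=h[:2]+.055*ey;print("org",o)
t=P(350,68,.099);r=t[:2]-h[:2];print("arm ang",np.arctan2(r@ey,r@ex),np.hypot(*r))
for n in["top","scene"]:
    f=np.load(n+"1.npz");X=cloud(f)
    for q in [(45,-133),(90,-55),(45,23)]:
        w=o+q[0]/1e3*ex+q[1]/1e3*ey
        m=(np.hypot(X[...,0]-w[0],X[...,1]-w[1])<.014)&(X[...,2]>.008)&(X[...,2]<.2);print(n,q,w.round(3),m.sum(),np.sort(X[m][:,2])[::-1][:12].round(3))
    m=(np.abs(X[...,0]-o[0])<.2)&(np.abs(X[...,1]-o[1])<.25)&(X[...,2]>.03); 
    print(X[195:225,200:230][...,2].max() if n=="top" else "")
E
```

```text
hub [0.46633093 0.09590929 0.106     ] valve [0.45263209 0.23256966 0.1       ] 0.13734524225640593
yaw 0.09990629186011049
[[ 0.517  0.274  0.006]
 [ 0.537 -0.001  0.006]
 [ 0.426 -0.008  0.006]
 [ 0.401  0.266  0.006]] lever [0.44857583 0.33516143 0.09      ]
org [0.46084522 0.15063503]
arm ang 0.3186221799076025 0.06714908988484909
top (45, -133) [0.519 0.023] 117 [0.067 0.067 0.067 0.067 0.066 0.066 0.066 0.066 0.065 0.065 0.065 0.065]
top (90, -55) [0.556 0.105] 146 [0.053 0.053 0.052 0.052 0.052 0.051 0.051 0.051 0.051 0.051 0.051 0.051]
top (45, 23) [0.503 0.178] 123 [0.047 0.045 0.045 0.045 0.045 0.044 0.044 0.044 0.044 0.043 0.043 0.043]
1.1028376792725285
scene (45, -133) [0.519 0.023] 191 [0.068 0.067 0.067 0.067 0.067 0.067 0.067 0.067 0.066 0.065 0.065 0.064]
scene (90, -55) [0.556 0.105] 121 [0.051 0.051 0.051 0.051 0.051 0.05  0.05  0.05  0.05  0.05  0.05  0.05 ]
scene (45, 23) [0.503 0.178] 0 []
```

```bash
python3 - <<'E'
from h import *
X=np.vstack([cloud(np.load(n+"1.npz"))[np.load(n+"1.npz")["z_map"]>0] for n in["top","scene"]])
r=np.hypot(X[:,0],X[:,1]);a=np.degrees(np.arctan2(X[:,1],X[:,0]))
print("az\\r",list(range(40,120,10)),"cm max height")
for A in range(-90,60,10):
    print(A,[int(100*max(X[(a>=A)&(a<A+10)&(r>=R/100)&(r<R/100+.1),2],default=-.01)) for R in range(40,120,10)])
print("near panel, rows x .35..0.75, cols y .5..-0.1")
for x in np.arange(.75,.3,-.05):
    print(round(x,2),[int(100*max(X[(abs(X[:,0]-x)<.025)&(abs(X[:,1]-y)<.025),2],default=-.01)) for y in np.arange(.5,-.15,-.05)])
E
```

```text
az\r [40, 50, 60, 70, 80, 90, 100, 110] cm max height
-90 [-1, -1, -1, -1, -1, -1, -83, -84]
-80 [0, 1, -1, -1, -1, -1, -83, -84]
-70 [0, 1, 1, -1, -1, -1, -1, -83]
-60 [0, 0, 1, 0, -1, -1, -1, -83]
-50 [6, 6, 6, 6, 0, -1, -1, -1]
-40 [6, 6, 12, 12, 3, 0, 0, -1]
-30 [6, 7, 6, 10, 11, 11, 6, 0]
-20 [5, 12, 10, 2, 11, 13, 1, -1]
-10 [1, 12, 6, 6, 6, 13, 14, 0]
0 [10, 6, 2, 8, 18, 18, 11, 0]
10 [11, 10, 14, 11, 18, 18, 9, 0]
20 [8, 9, 9, 9, 16, 18, 18, -1]
30 [4, 9, 15, 9, 6, 0, -1, -1]
40 [3, 3, 15, 1, -1, -1, -83, -83]
50 [2, 2, 0, -1, -1, -83, -83, -83]
near panel, rows x .35..0.75, cols y .5..-0.1
0.75 [0, 0, 0, 2, 13, 13, 9, 11, 7, 1, 1, 0, 2]
0.7 [0, 2, 2, 3, 5, 6, 10, 10, 1, 2, 2, 6, 5]
0.65 [5, 6, 6, 9, 6, 6, 13, 13, 2, 2, 2, 4, 6]
0.6 [0, 6, 9, 9, 0, 5, 13, 14, 1, 0, 0, 0, 0]
0.55 [0, 15, 14, 9, 0, 0, 0, 10, 10, 3, 3, 12, 12]
0.5 [0, 15, 15, 7, 0, 1, 4, 10, 10, 6, 6, 12, 12]
0.45 [0, 14, 13, 9, 9, 9, 5, 4, 11, 6, 1, 0, 0]
0.4 [0, 3, 3, 3, 1, 5, 4, 1, 3, 3, 0, 0, 1]
0.35 [0, 0, 3, 3, 2, 2, 0, 0, 0, 0, 0, 0, 0]
```

carry_out([
  [20,-75,0,0,-1],
  [20,-75,0,0,-1],
  [20,-75,0,0,-1],
  [20,-75,0,0,-1],
])

```text
time: 0.43
tool_pos: [0.1644, -0.5759, 0.2315]
ee_rot: [[0.97, 0.242, 0.0], [0.242, -0.97, 0.0], [0.0, -0.0, -1.0]]
contact_force: [0.2, -1.4, -0.5]
gripper_width: 0.0389
grip_force: 0.0
```

carry_out([
  [0,40,0,0,-1],
  [0,80,0,0,-1],
  [0,120,0,0,-1],
  [0,160,0,0,-1],
  [0,200,0,0,-1],
  [0,240,0,0,-1],
  [0,280,0,0,-1],
  [0,315,0,0,-1],
  [0,315,0,0,-1],
])

```text
time: 1.18
tool_pos: [0.2409, -0.887, 0.2256]
ee_rot: [[0.97, 0.241, -0.001], [0.241, -0.97, 0.003], [-0.001, -0.003, -1.0]]
contact_force: [-0.4, 1.7, -2.6]
gripper_width: -0.0002
grip_force: 0.0
```

```bash
python3 - <<'E'
from h import *
from workcell import manip
o=manip.get_obs();j=o["joints"];p=o["tool_pos"];print(np.round(j,3),p,np.hypot(*p[:2]),j[1]+j[3]+j[5])
A=[];b=[]
for q2,q4,r,z in [(.427,1.607,.675,.231),(j[1],j[3],np.hypot(*p[:2]),p[2])]:
    s=q2+q4
    A+=[[np.sin(q2),np.sin(s),0],[np.cos(q2),np.cos(s),1]];b+=[r,z]
x,res,_,_=np.linalg.lstsq(np.array(A),np.array(b),rcond=None);print("L1,L2,h-T",x,res)
E
```

```text
[ 1.198  0.887  0.093  0.832 -0.073  1.428 -0.059] [ 0.2409494  -0.88695612  0.22560398] 0.9191016076104578 3.146943945499765
L1,L2,h-T [ 0.55069595  0.49844081 -0.04810711] [2.23584239e-06]
```

```bash
python3 - <<'E'
from h import *
f=np.load("scene1.npz");X=cloud(f)
for c in (10,50,85,105,118):
    print(c,[(r,*X[r,c].round(2).tolist()) for r in range(0,300,20)])
E
```

```text
10 [(0, 0.05, -0.14, 0.47), (20, 0.05, -0.13, 0.45), (40, 0.04, -0.14, 0.43), (60, 0.04, -0.14, 0.42), (80, 0.03, -0.13, 0.4), (100, 0.02, -0.12, 0.38), (120, 0.02, -0.11, 0.36), (140, 0.01, -0.11, 0.33), (160, -0.0, -0.09, 0.31), (180, -0.01, -0.09, 0.28), (200, -0.02, -0.09, 0.26), (220, -0.02, -0.09, 0.23), (240, -0.03, -0.09, 0.21), (260, -0.04, -0.09, 0.18), (280, -0.06, -0.06, 0.13)]
50 [(0, -0.19, 1.71, 0.57), (20, 0.07, -0.1, 0.45), (40, 0.07, -0.11, 0.43), (60, 0.06, -0.11, 0.41), (80, 0.06, -0.11, 0.39), (100, 0.05, -0.1, 0.37), (120, 0.05, -0.1, 0.35), (140, 0.04, -0.09, 0.33), (160, 0.03, -0.08, 0.3), (180, 0.02, -0.07, 0.27), (200, 0.01, -0.06, 0.24), (220, 0.01, -0.06, 0.21), (240, 0.01, -0.08, 0.19), (260, -0.0, -0.08, 0.16), (280, -0.01, -0.08, 0.13)]
85 [(0, -0.04, 1.71, 0.57), (20, -0.06, 1.68, 0.48), (40, -0.08, 1.71, 0.39), (60, -0.11, 1.7, 0.3), (80, -0.13, 1.72, 0.2), (100, 0.07, -0.01, 0.36), (120, 0.07, -0.04, 0.34), (140, 0.07, -0.05, 0.31), (160, 0.06, -0.06, 0.29), (180, 0.06, -0.05, 0.26), (200, 0.15, -0.6, 0.44), (220, 0.05, -0.06, 0.21), (240, 0.04, -0.07, 0.18), (260, 0.03, -0.08, 0.15), (280, 0.03, -0.08, 0.12)]
105 [(0, 0.04, 1.73, 0.57), (20, 0.02, 1.71, 0.48), (40, 0.0, 1.71, 0.39), (60, -0.02, 1.71, 0.3), (80, -0.04, 1.72, 0.2), (100, -0.05, 1.66, 0.1), (120, 0.09, -0.03, 0.33), (140, 0.09, -0.05, 0.31), (160, 0.09, -0.05, 0.28), (180, 0.08, -0.05, 0.25), (200, 0.07, -0.05, 0.23), (220, 0.07, -0.05, 0.19), (240, 0.06, -0.06, 0.17), (260, 0.05, -0.06, 0.14), (280, 0.05, -0.07, 0.1)]
118 [(0, 0.1, 1.71, 0.58), (20, 0.08, 1.71, 0.49), (40, 0.07, 1.66, 0.39), (60, 0.04, 1.69, 0.3), (80, 0.02, 1.72, 0.2), (100, 0.01, 1.66, 0.1), (120, -0.01, 1.66, -0.0), (140, -0.04, 1.66, -0.11), (160, 0.1, -0.05, 0.28), (180, 0.09, -0.04, 0.25), (200, 0.09, -0.04, 0.22), (220, 0.08, -0.05, 0.19), (240, 0.07, -0.04, 0.15), (260, 0.07, -0.05, 0.12), (280, 0.06, -0.05, 0.09)]
```

```bash
python3 -c "
import cv2
a=cv2.imread('pics/scene1.png')[0:400,0:200];cv2.imwrite('pics/c2.png',cv2.resize(a,(300,600)))"
```

```text
(no output)
```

View pics/c2.png

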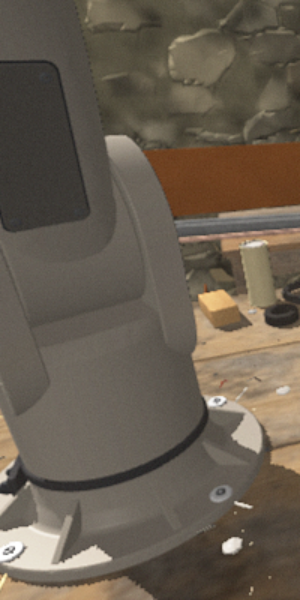

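The right-hand yoke cheek tops out near z=0.37 (crop pixel (115,140)), so the shoulder is at about 0.29. With the arm stretched and low, the elbow stays under 0.65.

```bash
python3 - <<'E'
from h import *
X=np.vstack([cloud(np.load(n+"1.npz"))[np.load(n+"1.npz")["z_map"]>0] for n in["top","scene"]])
r=np.hypot(X[:,0],X[:,1]);a=np.degrees(np.arctan2(X[:,1],X[:,0]))
print("az\\r",list(range(40,112,5)))
for A in range(-65,20,5):
    print(A,[int(100*max(X[(a>=A)&(a<A+5)&(r>=R/100)&(r<R/100+.05)&(X[:,2]<.5),2],default=-.01)) for R in range(40,112,5)])
P=np.array([.241,-.887,.226]);xt=np.array([.97,.241]);yt=np.array([.241,-.97])
for R,A,z in [(.96,-75,.1),(.965,-67,.1),(.965,-60,.1),(.965,-52,.1),(.965,-45,.1),(.965,-39,.1),(.965,-33,.1),(.965,-27,.1)]:
    w=R*np.array([np.cos(np.radians(A)),np.sin(np.radians(A))]);d=w-P[:2];print(A,w.round(3),(1e3*np.array([d@xt,d@yt,P[2]-z])).round())
E
```

```text
az\r [40, 45, 50, 55, 60, 65, 70, 75, 80, 85, 90, 95, 100, 105, 110]
-65 [0, 0, 1, 0, 1, 1, -1, -1, -1, -1, -1, -1, -1, -1, -83]
-60 [0, 0, 0, 0, 0, 1, 0, -1, -1, -1, -1, -1, -1, -1, -1]
-55 [0, 0, 0, 0, 0, 1, 0, -1, -1, -1, -1, -1, -1, -1, -1]
-50 [0, 6, 1, 0, 0, 0, 0, -1, -1, -1, -1, -1, -1, -1, -1]
-45 [6, 6, 6, 0, 6, 6, 6, 0, 0, -1, -1, -1, -1, -1, -1]
-40 [6, 2, 6, 6, 10, 12, 12, 6, 0, 0, 0, -1, -1, -1, -1]
-35 [3, 6, 6, 6, 10, 12, 12, 3, 3, 3, 0, 0, 0, 0, -1]
-30 [4, 6, 5, 6, 6, 1, 6, 10, 9, 8, 0, 6, 6, 0, 0]
-25 [6, 6, 7, 6, 1, 1, 2, 9, 11, 11, 11, 11, 6, 0, -1]
-20 [1, 5, 12, 12, 10, 10, 2, 0, 11, 11, 11, 11, 1, -1, -1]
-15 [0, 0, 12, 12, 6, 7, 0, 2, 0, 1, 13, 13, 0, -1, -1]
-10 [0, 0, 12, 12, 6, 6, 4, 2, 0, 2, 13, 13, -1, 1, 0]
-5 [1, 1, 0, 0, 0, 6, 6, 1, 1, 6, 5, 5, 14, 14, -1]
0 [1, 2, 6, 3, 2, 2, 0, 6, 6, 5, 6, 5, 11, 0, -1]
5 [3, 10, 2, 5, 2, 2, 8, 8, 18, 18, 18, 16, 0, 0, 0]
10 [6, 11, 10, 5, 12, 11, 10, 11, 18, 18, 18, 16, 9, 9, 0]
15 [1, 5, 4, 1, 14, 13, 10, 9, 16, 16, 17, 17, -1, 0, -1]
-75 [ 0.248 -0.927] [ -2.  41. 126.]
-67 [ 0.377 -0.888] [132.  34. 126.]
-60 [ 0.483 -0.836] [247.   8. 126.]
-52 [ 0.594 -0.76 ] [373. -38. 126.]
-45 [ 0.682 -0.682] [477. -92. 126.]
-39 [ 0.75  -0.607] [ 561. -149.  126.]
-33 [ 0.809 -0.526] [ 638. -214.  126.]
-27 [ 0.86  -0.438] [ 708. -286.  126.]
```

carry_out([
  [0,20,35,0,-1],
  [0,41,70,0,-1],
  [0,41,105,0,-1],
  [30,41,116,0,-1],
  [65,40,116,0,-1],
  [100,37,116,0,-1],
  [132,34,116,0,-1],
  [170,27,116,0,-1],
  [210,18,116,0,-1],
  [247,8,116,0,-1],
])

```text
time: 2.02
tool_pos: [0.4835, -0.8306, 0.1144]
ee_rot: [[0.97, 0.241, -0.0], [0.241, -0.97, 0.0], [-0.0, -0.0, -1.0]]
contact_force: [0.7, -0.7, -0.3]
gripper_width: -0.0002
grip_force: 0.0
```

```bash
python3 - <<'E'
from h import *
from workcell import manip
o=manip.get_obs();j=o["joints"];p=o["tool_pos"];print(np.round(j,3),p,np.hypot(*p[:2]))
print("elbow r,z",.55*np.sin(j[1]),.29+.55*np.cos(j[1]), o["contact_force"])
P=p;xt=o["ee_rot"][:2,0];yt=o["ee_rot"][:2,1]
for R,A,z in [(.965,-52,.11),(.965,-45,.11),(.965,-39,.11),(.965,-33,.12),(.965,-27,.16),(.95,-20,.18),(.9,-12,.2)]:
    w=R*np.array([np.cos(np.radians(A)),np.sin(np.radians(A))]);d=w-P[:2];print(A,w.round(3),(1e3*np.array([d@xt,d@yt,P[2]-z])).round())
E
```

```text
[ 0.945  1.041  0.088  0.762 -0.078  1.341 -0.319] [ 0.4835086  -0.83057539  0.11438475] 0.9610598525139542
elbow r,z 0.4747191531936701 0.567743992898289 [ 0.68788814 -0.67306494 -0.29063585]
-52 [ 0.594 -0.76 ] [124. -41.   4.]
-45 [ 0.682 -0.682] [229. -96.   4.]
-39 [ 0.75  -0.607] [ 312. -152.    4.]
-33 [ 0.809 -0.526] [ 390. -217.   -6.]
-27 [ 0.86  -0.438] [ 460. -290.  -46.]
-20 [ 0.893 -0.325] [ 519. -392.  -66.]
-12 [ 0.88  -0.187] [ 540. -529.  -86.]
```

Clear so far, so I'll sweep past underneath the socket.

carry_out([
  [35,-9,2,0,-1],
  [70,-20,4,0,-1],
  [105,-33,4,0,-1],
  [140,-49,4,0,-1],
  [175,-66,4,0,-1],
  [205,-83,4,0,-1],
  [235,-100,4,0,-1],
  [265,-119,4,0,-1],
  [295,-140,3,0,-1],
  [322,-160,2,0,-1],
])

```text
time: 2.85
tool_pos: [0.7571, -0.5967, 0.1123]
ee_rot: [[0.97, 0.242, -0.0], [0.242, -0.97, 0.0], [-0.0, -0.001, -1.0]]
contact_force: [0.2, -0.5, -0.2]
gripper_width: 0.0
grip_force: 0.0
```

carry_out([
  [26,-20,-5,0,-1],
  [50,-41,-15,0,-1],
  [74,-64,-25,0,-1],
  [98,-88,-35,0,-1],
  [122,-114,-46,0,-1],
  [140,-140,-56,0,-1],
  [156,-168,-64,0,-1],
  [172,-198,-70,0,-1],
  [188,-225,-76,0,-1],
  [200,-255,-80,0,-1],
])

```text
time: 3.68
tool_pos: [0.8891, -0.3015, 0.1931]
ee_rot: [[0.97, 0.241, 0.0], [0.241, -0.97, -0.0], [0.0, 0.0, -1.0]]
contact_force: [0.3, -0.6, 0.1]
gripper_width: -0.0002
grip_force: 0.0
```

```bash
python3 - <<'E'
from h import *
from workcell import manip
o=manip.get_obs();j=o["joints"];p=o["tool_pos"];print(np.round(j,3),p,np.hypot(*p[:2]),np.degrees(np.arctan2(p[1],p[0])))
print("elbow r,z",.55*np.sin(j[1]),.29+.55*np.cos(j[1]), o["contact_force"])
P=p;xt=o["ee_rot"][:2,0];yt=o["ee_rot"][:2,1];print(xt,yt)
for w in [(.85,-.19,.2),(.65,0,.2),(.52,.17,.2)]:
    d=np.array(w[:2])-P[:2];print(w,(1e3*np.array([d@xt,d@yt,P[2]-w[2]])).round())
E
```

```text
[ 0.224  0.945  0.094  0.788 -0.077  1.411 -1.036] [ 0.88908904 -0.30145882  0.19312982] 0.9388060215396298 -18.729990025624108
elbow r,z 0.44588155862340967 0.6120087509363044 [ 0.30057507 -0.618582    0.06571228]
[0.97044477 0.24132324] [ 0.24132317 -0.97044475]
(0.85, -0.19, 0.2) [ -11. -118.   -7.]
(0.65, 0, 0.2) [-159. -350.   -7.]
(0.52, 0.17, 0.2) [-244. -547.   -7.]
```

carry_out([
  [0,-37,-5,0,-1],
  [2,-74,-10,0,-1],
  [4,-111,-15,0,-1],
  [5,-148,-15,0,-1],
  [0,-184,-15,0,-1],
  [-25,-215,-15,0,-1],
  [-49,-246,-15,0,-1],
  [-74,-277,-15,0,-1],
  [-98,-307,-15,0,-1],
  [-123,-338,-15,0,-1],
])

```text
time: 4.52
tool_pos: [0.6861, -0.0037, 0.2081]
ee_rot: [[0.97, 0.241, 0.0], [0.241, -0.97, -0.0], [0.0, 0.0, -1.0]]
contact_force: [2.0, 1.2, 0.0]
gripper_width: 0.0001
grip_force: 0.0
```

carry_out([
  [-25,-32,0,0,-1],
  [-51,-65,-10,0,-1],
  [-71,-95,-25,0,-1],
  [-90,-125,-40,0,-1],
  [-108,-153,-55,0,-1],
  [-125,-180,-70,0,-1],
  [-141,-213,-80,0,-1],
  [-141,-213,-80,0,-1],
  [-141,-213,-80,0,-1],
])

```text
time: 5.27
tool_pos: [0.4988, 0.1701, 0.2893]
ee_rot: [[0.97, 0.244, 0.002], [0.244, -0.97, 0.001], [0.002, -0.001, -1.0]]
contact_force: [-0.3, -1.1, 0.0]
gripper_width: -0.0
grip_force: 0.0
```

```bash
python3 - <<'E'
from h import *
from workcell import manip
o=manip.get_obs();print(o["joints"].round(3),o["tool_pos"],o["ee_rot"].round(3).tolist(),o["contact_force"])
f=manip.grab_frame("wrist");cv2.imwrite("pics/w1.png",f["frame"][...,::-1])
T=np.eye(4);T[:3,:3]=o["ee_rot"];T[:3,3]=o["tool_pos"];f["pose"]=T@f.pop("mount");np.savez("w1.npz",**f);print(f["pose"].round(3).tolist())
E
```

```text
[-0.403  0.135 -0.052  1.863  0.008  1.142 -1.782] [0.49881988 0.17013702 0.28934294] [[0.97, 0.244, 0.002], [0.244, -0.97, 0.001], [0.002, -0.001, -1.0]] [-0.25388534 -1.09613983  0.04840147]
[[0.243, 0.935, 0.26, 0.564], [-0.97, 0.234, 0.065, 0.187], [-0.0, -0.268, 0.963, 0.433], [0.0, 0.0, 0.0, 1.0]]
```

View pics/w1.png

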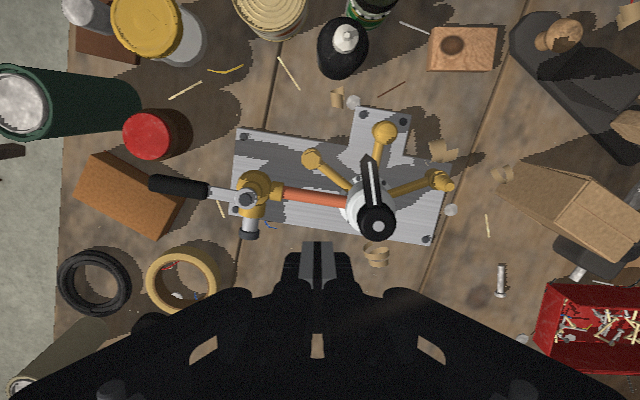

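The wrist view shows the hub at (378,225), the arm tip at (367,157) and the valve axis at (246,199). The lever end is at (150,183), the hose tail on the right at (441,180), the middle cap at (384,132) and the left plug at (312,158).

```bash
python3 - <<'E'
from h import *
f=np.load("w1.npz")
h=ray(f,377.5,225,.106)[:2];v=ray(f,246,199,.1)[:2]
for n,u,w,z in [("tip",367,157,.094),("lev",150,183,.084),("tail",443,180,.064),("mid",384,131,.047),("left",312,158,.042)]:
    p=ray(f,u,w,z)[:2];d=p-h;print(n,p.round(4),"from hub",np.hypot(*d).round(4),"ang",np.arctan2(d[1],d[0]).round(3), "from valve",np.hypot(*(p-v)).round(4),np.arctan2(*(p-v)[::-1]).round(3))
print(h,v,np.hypot(*(v-h)),"yaw",np.arctan2(-(v-h)[0],(v-h)[1]))
X=cloud(f);m=(np.hypot(*(X[...,:2]-h).transpose(2,0,1))<.02)&(X[...,2]>.098);print("hub cloud",X[m].mean(0),m.sum())
E
```

```text
tip [0.5285 0.1263] from hub 0.0687 ang 0.416 from valve 0.1291 -0.995
lev [0.4458 0.338 ] from hub 0.2403 ang 1.654 from valve 0.1042 1.691
tail [0.5213 0.0321] from hub 0.0867 ang -0.874 from valve 0.2121 -1.269
mid [0.5561 0.1077] from hub 0.0909 ang 0.101 from valve 0.1602 -0.913
left [0.5066 0.1783] from hub 0.0896 ang 1.097 from valve 0.0742 -0.861
[0.46569178 0.09851899] [0.45823166 0.23454521] 0.1362306360019631 yaw 0.054788331212309443
hub cloud [0.46699029 0.09956393 0.10407006] 1095
```

```bash
cat >> h.py <<'E'
def to(x,y,z,th):  # th: world angle of tool x, deg
    from workcell import manip
    o=manip.get_obs();R=o["ee_rot"];d=R.T@(np.array([x,y,z])-o["tool_pos"]);c=np.degrees(np.arctan2(R[1,0],R[0,0]))
    return [*(1e3*d).round().astype(int).tolist(),round(-(th-c))]
E
python3 -c "
from h import *
print(to(.494,.1435,.13,114))"
```

```text
[-12, 23, 159, -100]
```

carry_out([
  [-4,6,0,-7,-1],
  [-12,12,0,-14,-1],
  [-12,23,0,-21,-1],
  [-12,23,10,-28,-1],
  [-12,23,20,-35,-1],
  [-12,23,30,-42,-1],
  [-12,23,40,-49,-1],
  [-12,23,50,-56,-1],
  [-12,23,60,-63,-1],
  [-12,23,70,-70,-1],
])

```text
time: 6.15
tool_pos: [0.4938, 0.1418, 0.2172]
ee_rot: [[0.101, 0.995, -0.001], [0.995, -0.101, -0.0], [-0.0, -0.001, -1.0]]
contact_force: [-0.4, -0.6, 0.5]
gripper_width: 0.0001
grip_force: 0.0
```

carry_out([
  [0,0,15,-7,-1],
  [0,0,30,-14,-1],
  [0,0,45,-21,-1],
  [0,0,60,-28,-1],
  [0,0,70,-30,-1],
  [0,0,70,-30,-1],
])

```text
time: 6.65
tool_pos: [0.4926, 0.1415, 0.1458]
ee_rot: [[-0.406, 0.914, -0.004], [0.914, 0.406, -0.001], [0.0, -0.004, -1.0]]
contact_force: [-0.6, -0.6, 0.4]
gripper_width: 0.0001
grip_force: 0.0
```

```bash
python3 - <<'E'
from h import *
from workcell import manip
o=manip.get_obs();print(o["joints"].round(3),o["tool_pos"],o["ee_rot"].round(3).tolist(),o["contact_force"])
H=np.array([.466,.0975])
c=lambda a,off:H+.044*np.array([np.cos(a),np.sin(a)])+off*np.array([-np.sin(a),np.cos(a)])
print(to(.494,.1435,.083,114))
for deg in (24,14,4,-6,-16,-26,-36,-46,-50,-55):
    a=np.radians(deg);print(deg,to(*c(a,.0195),.083,deg+90))
f=manip.grab_frame("wrist");cv2.imwrite("pics/w2.png",f["frame"][...,::-1])
E
```

```text
[-0.228  0.275 -0.206  2.036  0.074  0.841 -0.058] [0.49262295 0.14146535 0.14579793] [[-0.406, 0.914, -0.004], [0.914, 0.406, -0.001], [0.0, -0.004, -1.0]] [-0.57958562 -0.62423794  0.43675064]
[1, 2, 63, 0]
24 [-10, 2, 63, 0]
14 [-18, 5, 63, 10]
4 [-26, 6, 63, 20]
-6 [-34, 6, 63, 30]
-16 [-43, 4, 63, 40]
-26 [-51, 1, 63, 50]
-36 [-58, -3, 63, 60]
-46 [-64, -9, 63, 70]
-50 [-66, -11, 63, 74]
-55 [-69, -14, 63, 79]
```

View pics/w2.png

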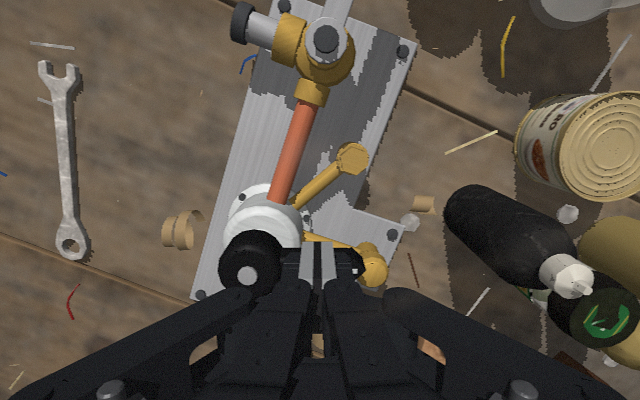

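The wrist view shows the fingers (318,265) on the ccw side of the arm, with the hub at (248,270). I'll go down beside the arm.

carry_out([
  [4,2,20,0,-1],
  [4,2,40,0,-1],
  [4,2,55,0,-1],
  [4,2,62,0,-1],
  [4,2,62,0,-1],
  [0,2,62,0,-1],
  [-4,2,62,0,-1],
  [-8,2,62,0,-1],
  [-10,2,62,0,-1],
])

```text
time: 7.45
tool_pos: [0.4998, 0.1341, 0.0872]
ee_rot: [[-0.405, 0.914, 0.001], [0.914, 0.405, 0.0], [-0.0, 0.001, -1.0]]
contact_force: [-0.6, -0.3, -0.9]
gripper_width: 0.0001
grip_force: 0.0
```

carry_out([
  [-4,2,2,5,-1],
  [-8,3,2,10,-1],
  [-12,4,2,15,-1],
  [-16,4,2,20,-1],
  [-20,4,2,25,-1],
  [-24,4,2,30,-1],
  [-29,3,2,35,-1],
  [-33,2,2,40,-1],
  [-37,1,2,45,-1],
  [-41,-1,2,50,-1],
])

```text
time: 8.28
tool_pos: [0.5166, 0.0978, 0.0855]
ee_rot: [[0.443, 0.897, 0.004], [0.897, -0.443, 0.002], [0.003, 0.003, -1.0]]
contact_force: [6.5, 4.3, 0.6]
gripper_width: 0.0004
grip_force: 3.2
```

```bash
python3 - <<'E'
from h import *
from workcell import manip
o=manip.get_obs();print(o["joints"].round(3),o["tool_pos"],o["contact_force"])
ims=[]
for n in["top","scene"]:
    f=manip.grab_frame(n);np.savez(n+"2.npz",**f);ims.append(f["frame"][...,::-1])
cv2.imwrite("pics/c3.png",np.vstack([cv2.resize(ims[0][155:255,230:390],(480,300),interpolation=2),cv2.resize(ims[1][165:265,240:400],(480,300),interpolation=2)]))
E
```

```text
[-0.323  0.37   0.017  2.067 -0.01   0.7   -0.758] [0.51658902 0.09782299 0.08550328] [6.47794028 4.25171146 0.58906027]
```

View pics/c3.png

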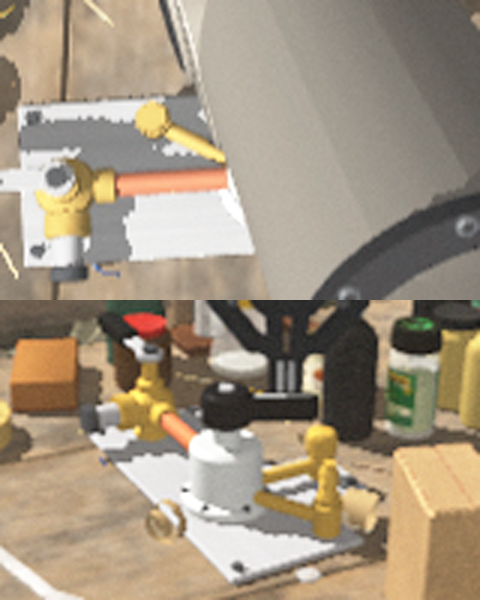

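The scene view shows the arm, at about (285,405) in the lower crop, being pushed round by the fingers and still down on its spindle. I'll continue.

```bash
python3 - <<'E'
from h import *
H=np.array([.466,.0975])
c=lambda a,off:H+.044*np.array([np.cos(a),np.sin(a)])+off*np.array([-np.sin(a),np.cos(a)])
for deg in (-26,-31,-36,-41,-46,-50,-53):
    a=np.radians(deg);print(deg,to(*c(a,.0195),.084,deg+90))
a=np.radians(-53);print(to(*c(a,.045),.084,37),to(*c(a,.045),.2,37))
E
```

```text
-26 [-2, -1, 1, 0]
-31 [-6, 0, 1, 5]
-36 [-10, 1, 1, 10]
-41 [-14, 2, 1, 15]
-46 [-18, 3, 1, 20]
-50 [-22, 3, 1, 24]
-53 [-24, 3, 1, 27]
[-1, 14, 1, 27] [-1, 15, -115, 27]
```

carry_out([
  [-4,1,0,5,-1],
  [-8,2,0,10,-1],
  [-12,3,0,15,-1],
  [-16,4,0,20,-1],
  [-20,4,0,24,-1],
  [-20,4,0,24,-1],
  [-20,4,0,24,-1],
])

```text
time: 8.97
tool_pos: [0.5104, 0.0774, 0.0851]
ee_rot: [[0.766, 0.643, 0.002], [0.643, -0.766, 0.001], [0.002, 0.001, -1.0]]
contact_force: [3.0, 1.0, 1.3]
gripper_width: 0.0
grip_force: 1.5
```

carry_out([
  [10,0,0,0,-1],
  [20,0,0,0,-1],
  [25,0,0,0,-1],
  [30,0,-30,0,-1],
  [30,0,-65,0,-1],
  [30,0,-100,0,-1],
  [20,-30,-135,0,-1],
  [0,-60,-160,0,-1],
  [0,-60,-180,0,-1],
  [0,-60,-180,0,-1],
])

```text
time: 9.8
tool_pos: [0.4711, 0.1253, 0.269]
ee_rot: [[0.765, 0.645, 0.005], [0.645, -0.765, 0.003], [0.006, 0.001, -1.0]]
contact_force: [1.6, 0.6, 0.4]
gripper_width: 0.0
grip_force: 0.0
```

```bash
python3 - <<'E'
from h import *
from workcell import manip
o=manip.get_obs();print(o["joints"].round(3),o["tool_pos"],o["ee_rot"][:,0],o["contact_force"])
f=manip.grab_frame("wrist");cv2.imwrite("pics/w3.png",f["frame"][...,::-1])
T=np.eye(4);T[:3,:3]=o["ee_rot"];T[:3,3]=o["tool_pos"];f["pose"]=T@f.pop("mount");np.savez("w3.npz",**f)
E
```

```text
[-0.491  0.075  0.105  1.978 -0.01   1.083 -1.252] [0.4710827  0.12529603 0.26895588] [0.76453311 0.64456034 0.00557689] [1.63699333 0.64161759 0.40953145]
```

View pics/w3.png

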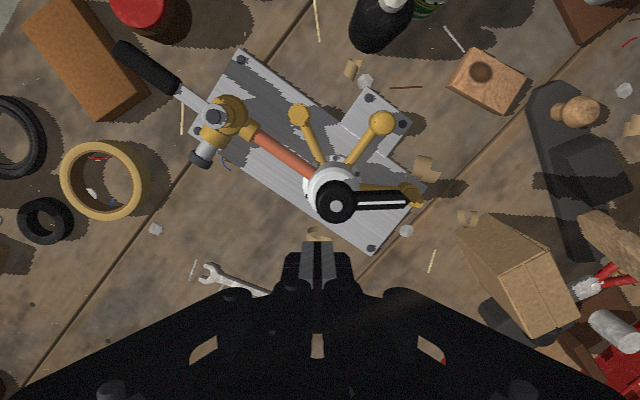

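The arm now lies from the hub (336,206) to its tip (406,200), almost over the hose tail (417,194). I'll measure the remaining angle from the depth.

```bash
python3 - <<'E'
from h import *
for n in("w1","w3"):
    f=np.load(n+".npz");X=cloud(f)[f["z_map"]>0];rgb=f["frame"][f["z_map"]>0].astype(int)
    h0=np.array([.4665,.0985])
    m=(np.hypot(*(X[:,:2]-h0).T)<.022)&(X[:,2]>.1)&(X[:,2]<.112);h=X[m][:,:2];c,rad=cv2.minEnclosingCircle(h.astype(np.float32));c=np.array(c);print(n,"hub",c.round(4),h.mean(0).round(4),rad,m.sum())
    d=X[:,:2]-c;r=np.hypot(*d.T);a=np.arctan2(d[:,1],d[:,0])
    m=(r>.026)&(r<.07)&(X[:,2]>.095)&(X[:,2]<.103);q=X[m][:,:2];vx,vy,x0,y0=cv2.fitLine(q.astype(np.float32),2,0,.01,.01).ravel()
    s=np.sign((q.mean(0)-c)@[vx,vy]);q0=q.mean(0)-c;print(" arm line ang",np.degrees(np.arctan2(s*vy,s*vx)),"centroid ang",np.degrees(np.arctan2(*q0[::-1])),m.sum(),"tip r",r[m].max())
    # plate frame from white copper etc: outlets
    for nm,ex,zl,zh in(("tail",-.962,.055,.069),("mid",.085,.036,.055),("left",1.132,.036,.055)):
        t=c+.09*np.array([np.cos(ex),np.sin(ex)]);m=(np.hypot(*(X[:,:2]-t).T)<.018)&(X[:,2]>zl)&(X[:,2]<zh)
        if m.sum():
            z=np.percentile(X[m][:,2],90);m&=X[:,2]>z-.004
            o,ra=cv2.minEnclosingCircle(X[m][:,:2].astype(np.float32));e=np.array(o)-c;e2=X[m][:,:2].mean(0)-c
            print(" ",nm,"top z",z.round(4),"ang",np.degrees(np.arctan2(*e[::-1])).round(2),np.degrees(np.arctan2(*e2[::-1])).round(2),"r",np.hypot(*e).round(4),m.sum(),round(ra,4))
    m=(X[:,2]>.072)&(X[:,2]<.096)&(np.hypot(*(X[:,:2]-[.448,.305]).T)<.045);q=X[m];m2=q[:,2]>np.percentile(q[:,2],90)-.005;q=q[m2][:,:2]
    vx,vy,x0,y0=cv2.fitLine(q.astype(np.float32),2,0,.01,.01).ravel();print(" lever ang",np.degrees(np.arctan2(abs(vy),vx*np.sign(vy))),q.mean(0),len(q))
    m=(X[:,2]<.011)&(X[:,2]>.001)&(rgb.min(1)>110)&(rgb.max(1)-rgb.min(1)<25)&(np.abs(X[:,0]-.46)<.15)&(np.abs(X[:,1]-.15)<.18)
    print(" plate minrect",cv2.minAreaRect(X[m][:,:2].astype(np.float32)*1000))
E
```

```text
w1 hub [0.4666 0.0997] [0.4668 0.0993] 0.021093863993883133 1061
 arm line ang 24.014635894833013 centroid ang 23.259187990405426 637 tip r 0.06962787273703479
  tail top z 0.067 ang -56.13 -56.21 r 0.0902 81 0.0062
  mid top z 0.0507 ang 3.68 3.92 r 0.0884 363 0.0126
  left top z 0.0434 ang 65.04 64.89 r 0.0878 220 0.0106
 lever ang 93.6171 [0.45044529 0.30747428] 942
 plate minrect ((485.3516845703125, 162.77847290039062), (362.8898620605469, 221.92945861816406), 72.39154815673828)
w3 hub [0.4659 0.0969] [0.4661 0.0988] 0.020896760746836662 1250
 arm line ang -48.59092065589864 centroid ang -46.55933338649973 689 tip r 0.06955600156600383
  tail top z 0.0669 ang -55.47 -55.25 r 0.0881 83 0.0054
  mid top z 0.0506 ang 5.35 5.59 r 0.0889 404 0.0125
  left top z 0.0434 ang 65.44 65.33 r 0.0905 263 0.0102
 lever ang 93.733696 [0.44987518 0.30729371] 1392
 plate minrect ((500.7365417480469, 126.22215270996094), (175.7019805908203, 298.9195861816406), 4.5446906089782715)
```

```bash
python3 -c "
from h import *
print(to(.5291,.0937,.2,40),to(.5291,.0937,.085,40),to(.5175,.0855,.085,38),to(.5100,.0765,.085,35.5),to(.5069,.0730,.085,34.5))"
```

```text
[24, 61, 67, 0] [23, 61, 182, 0] [9, 59, 182, 2] [-2, 61, 182, 5] [-7, 62, 182, 6]
```

carry_out([
  [12,30,10,0,-1],
  [24,61,40,0,-1],
  [24,61,80,0,-1],
  [24,61,120,0,-1],
  [24,61,155,0,-1],
  [24,61,180,0,-1],
  [24,61,182,0,-1],
  [16,60,182,1,-1],
  [9,60,182,2,-1],
  [5,60,182,3,-1],
])

```text
time: 10.68
tool_pos: [0.5133, 0.0798, 0.0838]
ee_rot: [[0.801, 0.599, 0.001], [0.599, -0.801, 0.0], [0.001, 0.001, -1.0]]
contact_force: [0.5, -0.1, 0.6]
gripper_width: 0.0002
grip_force: 0.0
```

```bash
python3 -c "
from h import *
from workcell import manip
o=manip.get_obs();print(o['tool_pos'],o['ee_rot'][:,0],o['contact_force'])
print(to(.5100,.0765,.085,35.5),to(.5069,.0730,.085,34.5))"
```

```text
[0.51327039 0.07984593 0.08378322] [0.80052528 0.59929721 0.00145848] [ 0.45570826 -0.13557057  0.61672148]
[-5, 1, -1, 1] [-9, 2, -1, 2]
```

carry_out([
  [-3,1,0,1,-1],
  [-6,2,0,1,-1],
  [-9,2,0,2,-1],
  [-10,2,0,2,-1],
  [-10,2,0,2,-1],
  [-10,2,0,2,-1],
])

```text
time: 11.18
tool_pos: [0.5073, 0.0731, 0.0829]
ee_rot: [[0.819, 0.573, 0.002], [0.573, -0.819, 0.0], [0.002, 0.001, -1.0]]
contact_force: [4.3, 0.9, 3.0]
gripper_width: -0.0001
grip_force: 2.3
```

carry_out([
  [10,0,0,0,-1],
  [20,0,0,0,-1],
  [25,0,0,0,-1],
  [30,0,-30,0,-1],
  [30,0,-65,0,-1],
  [30,0,-100,0,-1],
  [20,-30,-135,0,-1],
  [0,-60,-160,0,-1],
  [0,-60,-180,0,-1],
  [0,-60,-180,0,-1],
])

```text
time: 12.02
tool_pos: [0.4723, 0.1241, 0.2668]
ee_rot: [[0.818, 0.575, 0.005], [0.575, -0.818, 0.003], [0.005, 0.0, -1.0]]
contact_force: [0.8, 0.7, 0.7]
gripper_width: 0.0002
grip_force: 0.0
```

```bash
cat > m.py <<'E'
from h import *
from workcell import manip
import sys
n=sys.argv[1];o=manip.get_obs();f=manip.grab_frame("wrist");cv2.imwrite("pics/%s.png"%n,f["frame"][...,::-1])
T=np.eye(4);T[:3,:3]=o["ee_rot"];T[:3,3]=o["tool_pos"];f["pose"]=T@f.pop("mount");np.savez(n+".npz",**f)
X=cloud(f)[f["z_map"]>0];c=np.array([.4664,.0986])
d=X[:,:2]-c;r=np.hypot(*d.T)
m=(r>.026)&(r<.07)&(X[:,2]>.095)&(X[:,2]<.103);q=X[m][:,:2];vx,vy,x0,y0=cv2.fitLine(q.astype(np.float32),2,0,.01,.01).ravel()
s=np.sign((q.mean(0)-c)@[vx,vy]);q0=q.mean(0)-c;print("arm line",np.degrees(np.arctan2(s*vy,s*vx)),"centroid",np.degrees(np.arctan2(*q0[::-1])),m.sum(),"z",np.median(X[m][:,2]))
t=c+.09*np.array([np.cos(-.97),np.sin(-.97)]);m=(np.hypot(*(X[:,:2]-t).T)<.018)&(X[:,2]>.062)&(X[:,2]<.069);e=X[m][:,:2].mean(0);print("tail",e,m.sum(),np.degrees(np.arctan2(*(e-c)[::-1])), "line offset of tail mm",1e3*((e-[x0,y0])@[-s*vy,s*vx]))
print(o["tool_pos"],o["ee_rot"][:,0].round(3),o["joints"].round(3),o["time"])
E
python3 m.py w4
```

```text
arm line -54.83298670027752 centroid -54.848613318321576 717 z 0.09936297531074456
tail [0.5160585  0.02506338] 102 -55.96926333034765 line offset of tail mm -1.746899115157817
[0.47225955 0.12413606 0.26675087] [0.818 0.575 0.005] [-0.526  0.078  0.146  1.981 -0.014  1.079 -1.332] 12.0167
```

The selector points at the tail to within about 1°. Now the lever.

```bash
python3 -c "
from h import *
print(to(.405,.298,.2,94.6),to(.405,.298,.083,94.6))"
```

```text
[45, -182, 65, -60] [44, -182, 182, -60]
```

carry_out([
  [5,-25,0,-7,-1],
  [10,-50,0,-14,-1],
  [16,-75,0,-21,-1],
  [23,-100,0,-28,-1],
  [30,-125,10,-35,-1],
  [37,-150,25,-42,-1],
  [45,-170,40,-49,-1],
  [45,-182,55,-56,-1],
  [45,-182,65,-60,-1],
  [45,-182,65,-60,-1],
])

```text
time: 12.9
tool_pos: [0.4035, 0.2968, 0.1942]
ee_rot: [[-0.092, 0.996, -0.004], [0.996, 0.092, -0.003], [-0.003, -0.004, -1.0]]
contact_force: [0.7, 0.2, -0.8]
gripper_width: -0.0001
grip_force: 0.0
```

```bash
cat > l.py <<'E'
from h import *
from workcell import manip
o=manip.get_obs();print(o['tool_pos'],o['ee_rot'][:,0].round(3),o['contact_force'].round(1),o['joints'].round(2))
H=np.array([.455,.2375])
c=lambda a,off:H+.065*np.array([np.cos(a),np.sin(a)])+off*np.array([-np.sin(a),np.cos(a)])
print("clear",to(*c(np.radians(94.6),.045),.083,94.6))
for deg in (94.6,84,74,64,54,44,34,24,14,4.6):print(deg,to(*c(np.radians(deg),.023),.083,deg))
E
python3 l.py
```

```text
[0.40345591 0.29678763 0.19421344] [-0.092  0.996 -0.003] [ 0.7  0.2 -0.8] [-0.69  0.19 -0.09  2.02  0.02  0.94 -0.69]
clear [2, 2, 111, 1]
94.6 [2, 24, 111, 1]
84 [5, 37, 111, 11]
74 [5, 49, 111, 21]
64 [4, 60, 111, 31]
54 [1, 72, 111, 41]
44 [-5, 83, 111, 51]
34 [-12, 92, 111, 61]
24 [-21, 101, 111, 71]
14 [-31, 107, 111, 81]
4.6 [-41, 112, 111, 91]
```

carry_out([
  [2,0,35,0,-1],
  [2,2,70,0,-1],
  [2,2,100,0,-1],
  [2,2,111,0,-1],
  [2,2,111,0,-1],
  [2,12,111,0,-1],
  [2,20,111,0,-1],
  [2,24,111,0,-1],
  [4,30,111,6,-1],
  [5,37,111,11,-1],
])

```text
time: 13.73
tool_pos: [0.442, 0.3054, 0.0877]
ee_rot: [[0.111, 0.994, 0.001], [0.994, -0.111, 0.001], [0.001, 0.001, -1.0]]
contact_force: [-3.9, -1.5, 0.5]
gripper_width: -0.0004
grip_force: 1.8
```

```bash
python3 l.py
```

```text
[0.44203131 0.30541174 0.08769378] [0.111 0.994 0.001] [-3.9 -1.5  0.5] [-0.7   0.38 -0.03  2.04  0.02  0.72 -0.85]
clear [-11, -36, 5, -11]
94.6 [-7, -15, 5, -11]
84 [-1, -3, 5, 0]
74 [2, 9, 5, 10]
64 [3, 21, 5, 20]
54 [2, 33, 5, 30]
44 [-1, 44, 5, 40]
34 [-6, 55, 5, 50]
24 [-13, 65, 5, 60]
14 [-22, 73, 5, 70]
4.6 [-31, 80, 5, 79]
```

carry_out([
  [1,6,4,5,-1],
  [2,11,5,10,-1],
  [3,17,5,15,-1],
  [3,23,5,20,-1],
  [3,29,5,25,-1],
  [2,35,5,30,-1],
  [1,41,5,35,-1],
  [-1,46,5,40,-1],
  [-4,52,5,45,-1],
  [-6,57,5,50,-1],
])

```text
time: 14.57
tool_pos: [0.4984, 0.2925, 0.0845]
ee_rot: [[0.833, 0.554, 0.001], [0.554, -0.833, 0.001], [0.001, -0.001, -1.0]]
contact_force: [-15.8, -13.7, 40.9]
gripper_width: -0.0002
grip_force: 24.1
```

```bash
python3 l.py
```

```text
[0.4984134  0.29252878 0.08451926] [0.833 0.554 0.001] [-15.8 -13.7  40.9] [-0.79  0.45  0.19  1.96 -0.12  0.74 -1.51]
clear [-74, -57, 1, -61]
94.6 [-55, -46, 1, -61]
84 [-43, -43, 1, -50]
74 [-32, -38, 1, -40]
64 [-22, -31, 2, -30]
54 [-14, -22, 2, -20]
44 [-7, -13, 2, -10]
34 [-2, -2, 2, 0]
24 [1, 10, 2, 10]
14 [2, 22, 2, 20]
4.6 [1, 33, 2, 29]
```

```bash
python3 - <<'E'
from workcell import manip
import cv2,numpy as np
s=manip.grab_frame("scene")["frame"][...,::-1];w=manip.grab_frame("wrist")["frame"][...,::-1]
np.save("s.npy",s)
cv2.imwrite("pics/c5.png",np.vstack([cv2.resize(s[130:230,230:400],(510,300),interpolation=2),cv2.resize(w[100:340,116:524],(510,300),interpolation=3)]))
E
```

```text
(no output)
```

View pics/c5.png

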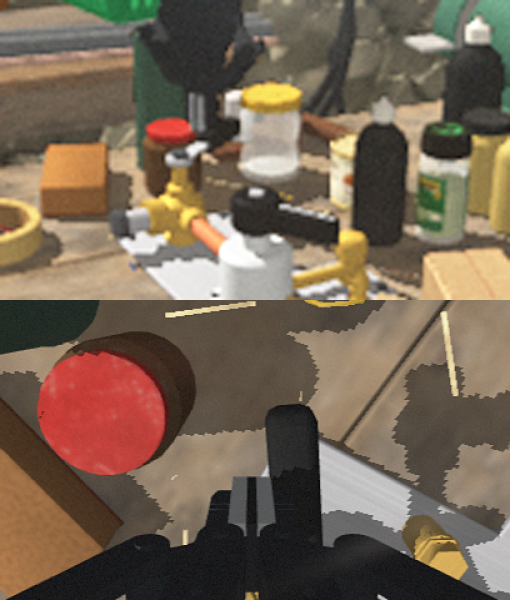

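The arms look fine: the lever lies along the fingers at (290,490). But something is pressing up and back on the tool. I'll back out the contact line and check the nearby tall things.

```bash
python3 - <<'E'
from h import *
from workcell import manip
o=manip.get_obs();F=o["contact_force"];M=o["wrist_torque"];print(F,M,o["grip_force"],o["effort"].round(1))
r=np.cross(F,M)/(F@F);u=F/np.linalg.norm(F);print("line pt (rel ref)",r.round(3),"dir",u.round(2),"M par",M@u)
X=np.vstack([cloud(f)[f["z_map"]>0] for f in map(np.load,["w1.npz","w3.npz","w4.npz","top1.npz"])])
p=o["tool_pos"];print(p)
for z0,z1 in((.07,.095),(.095,.13),(.13,.2)):
    m=(X[:,2]>z0)&(X[:,2]<z1)&(abs(X[:,0]-.5)<.14)&(X[:,1]>.2)&(X[:,1]<.46);q=X[m]
    b,cn=np.unique((q[:,:2]*50).round()/50,axis=0,return_counts=True);print(z0,[(*k.round(2).tolist(),int(n)) for k,n in zip(b,cn) if n>25])
E
```

```text
[-10.80415392 -15.25889116  39.76315751] [-3.62821065  2.12150081 -0.11788088] 21.41987806840916 [ -4.5 -65.3   1.1 -34.4  -2.4  -5.6  -2. ]
line pt (rel ref) [-0.043 -0.075 -0.041] dir [-0.25 -0.35  0.9 ] M par 0.04871890847430503
[0.49898891 0.29195275 0.08457022]
0.07 [(0.44, 0.22, 38), (0.44, 0.24, 351), (0.44, 0.26, 303), (0.44, 0.28, 514), (0.44, 0.3, 619), (0.44, 0.32, 743), (0.44, 0.34, 266), (0.46, 0.22, 196), (0.46, 0.24, 1072), (0.46, 0.26, 711), (0.46, 0.28, 877), (0.46, 0.3, 852), (0.46, 0.32, 774), (0.46, 0.34, 238), (0.48, 0.34, 33), (0.48, 0.36, 39), (0.48, 0.4, 117), (0.48, 0.42, 42), (0.5, 0.34, 34), (0.5, 0.36, 26), (0.5, 0.4, 330), (0.52, 0.4, 387), (0.54, 0.4, 32), (0.54, 0.42, 126), (0.56, 0.36, 86), (0.58, 0.34, 554), (0.58, 0.36, 596), (0.58, 0.38, 395), (0.6, 0.32, 140), (0.6, 0.34, 626), (0.6, 0.36, 619), (0.6, 0.38, 629), (0.62, 0.34, 362), (0.62, 0.36, 275), (0.62, 0.38, 97)]
0.095 [(0.48, 0.4, 196), (0.48, 0.42, 72), (0.5, 0.4, 584), (0.52, 0.4, 695), (0.54, 0.4, 74), (0.54, 0.42, 222)]
0.13 [(0.48, 0.4, 193), (0.48, 0.42, 499), (0.48, 0.44, 212), (0.5, 0.4, 775), (0.5, 0.42, 716), (0.5, 0.44, 389), (0.52, 0.4, 755), (0.52, 0.42, 753), (0.52, 0.44, 396), (0.54, 0.4, 62), (0.54, 0.42, 311), (0.54, 0.44, 105)]
```

carry_out([
  [0,-3,-2,0,-1],
  [0,-6,-4,0,-1],
  [0,-8,-4,0,-1],
  [0,-8,-4,0,-1],
])

```text
time: 15.0
tool_pos: [0.493, 0.3008, 0.0861]
ee_rot: [[0.829, 0.559, 0.001], [0.559, -0.829, 0.001], [0.001, -0.001, -1.0]]
contact_force: [-0.7, -0.2, -0.0]
gripper_width: 0.0001
grip_force: 0.0
```

```bash
python3 - <<'E'
from h import *
from workcell import manip
o=manip.get_obs();print(o["contact_force"].round(1),o["wrist_torque"].round(2),o["grip_force"],o["tool_pos"])
w=manip.grab_frame("wrist");T=np.eye(4);T[:3,:3]=o["ee_rot"];T[:3,3]=o["tool_pos"];w["pose"]=T@w.pop("mount");np.savez("w6.npz",**w)
X=cloud(w)[w["z_map"]>0];V=np.array([.455,.2375]);d=X[:,:2]-V;r=np.hypot(*d.T);R=o["ee_rot"];dt=(X[:,:2]-o["tool_pos"][:2])@R[:2,:2]
m=(X[:,2]>.085)&(X[:,2]<.096)&(r>.05)&(r<.108)&(dt[:,1]>.012)
q=d[m];vx,vy,x0,y0=cv2.fitLine(q.astype(np.float32),2,0,.01,.01).ravel();print("lever line",np.degrees(np.arctan2(vy,vx)),"through",np.array([x0,y0]),m.sum(),"offset from axis mm",1e3*(x0*vy-y0*vx),"z",np.percentile(X[m][:,2],[5,50,95]),"rmax",r[m].max())
E
```

```text
[-0.7 -0.2 -0. ] [-0.02 -0.01  0.01] 0.0 [0.49297962 0.30075935 0.08613099]
lever line 38.960346 through [0.06056479 0.05005867] 4218 offset from axis mm -0.84261227 z [0.08807287 0.09193897 0.09325104] rmax 0.1014847505948054
```

The fingers widen just above the tip, and that step was resting on the lever's top. The lever is now at 39°. I'll switch to the narrow side face, which worked well on the selector.

```bash
cat > l2.py <<'E'
from h import *
from workcell import manip
o=manip.get_obs();print(o['tool_pos'],o['ee_rot'][:,0].round(3),o['contact_force'].round(1),o['joints'].round(2))
H=np.array([.455,.2375])
c=lambda a,off:H+.067*np.array([np.cos(a),np.sin(a)])+off*np.array([-np.sin(a),np.cos(a)])
print("clear",to(*c(np.radians(39),.036),.14,129),to(*c(np.radians(39),.036),.081,129))
for deg in (39,34,29,24,19,14,9,4.6,2):print(deg,to(*c(np.radians(deg),.0202),.081,deg+90))
E
python3 l2.py
```

```text
[0.49289801 0.30040311 0.0857864 ] [0.829 0.559 0.001] [-0.6  0.7  0.4] [-0.81  0.45  0.19  1.96 -0.12  0.75 -1.53]
clear [-3, -11, -54, -95] [-3, -11, 5, -95]
39 [-2, 5, 5, -95]
34 [0, 11, 5, -90]
29 [2, 17, 5, -85]
24 [3, 23, 5, -80]
19 [3, 29, 5, -75]
14 [3, 35, 5, -70]
9 [3, 41, 5, -65]
4.6 [2, 46, 5, -61]
2 [1, 49, 5, -58]
```

carry_out([
  [-1,-8,-10,0,-1],
  [-3,-11,-35,0,-1],
  [-3,-11,-54,-7,-1],
  [-3,-11,-54,-14,-1],
  [-3,-11,-54,-21,-1],
  [-3,-11,-54,-28,-1],
  [-3,-11,-54,-35,-1],
  [-3,-11,-54,-42,-1],
  [-3,-11,-54,-49,-1],
  [-3,-11,-54,-56,-1],
])

```text
time: 15.88
tool_pos: [0.4839, 0.3077, 0.14]
ee_rot: [[-0.006, 1.0, 0.0], [1.0, 0.006, 0.0], [0.0, 0.0, -1.0]]
contact_force: [0.6, 0.1, 0.3]
gripper_width: -0.0001
grip_force: 0.0
```

carry_out([
  [0,0,0,-7,-1],
  [0,0,0,-14,-1],
  [0,0,0,-21,-1],
  [0,0,0,-28,-1],
  [0,0,0,-35,-1],
  [0,0,0,-39,-1],
  [0,0,20,-39,-1],
  [0,0,40,-39,-1],
  [0,0,55,-39,-1],
  [0,0,58,-39,-1],
])

```text
time: 16.72
tool_pos: [0.4829, 0.3069, 0.0796]
ee_rot: [[-0.629, 0.777, -0.002], [0.777, 0.629, -0.002], [0.0, -0.003, -1.0]]
contact_force: [-0.1, 0.1, -0.5]
gripper_width: -0.0
grip_force: 0.0
```

```bash
python3 l2.py
```

```text
[0.48288463 0.30688125 0.07961691] [-0.629  0.777  0.   ] [-0.1  0.1 -0.5] [-0.57  0.45 -0.14  1.95  0.09  0.75 -0.08]
clear [0, 1, -60, 0] [0, 2, -1, 0]
39 [-16, 2, -1, 0]
34 [-22, 3, -1, 5]
29 [-28, 4, -1, 10]
24 [-34, 5, -1, 15]
19 [-40, 5, -1, 20]
14 [-46, 4, -1, 25]
9 [-52, 3, -1, 30]
4.6 [-58, 1, -1, 34]
2 [-61, 0, -1, 37]
```

carry_out([
  [-8,1,-1,0,-1],
  [-16,2,-1,0,-1],
  [-22,3,-1,5,-1],
  [-28,4,-1,10,-1],
  [-34,5,-1,15,-1],
  [-40,5,-1,20,-1],
  [-46,4,-1,25,-1],
  [-50,4,-1,28,-1],
  [-50,4,-1,28,-1],
])

```text
time: 17.47
tool_pos: [0.52, 0.2703, 0.0837]
ee_rot: [[-0.186, 0.982, 0.002], [0.982, 0.186, 0.001], [0.0, 0.002, -1.0]]
contact_force: [0.8, 0.3, -0.4]
gripper_width: 0.0001
grip_force: 0.0
```

```bash
python3 l2.py
```

```text
[0.51996667 0.27028329 0.0837355 ] [-0.186  0.982  0.   ] [ 0.8  0.3 -0.4] [-0.58  0.45 -0.01  1.93  0.01  0.76 -0.41]
clear [43, -28, -56, -28] [43, -28, 3, -28]
39 [29, -20, 3, -28]
34 [25, -16, 3, -23]
29 [20, -13, 3, -18]
24 [15, -9, 3, -13]
19 [10, -7, 3, -8]
14 [4, -4, 3, -3]
9 [-2, -2, 3, 2]
4.6 [-7, -1, 3, 6]
2 [-10, -1, 3, 9]
```

carry_out([
  [-2,-2,2,2,-1],
  [-4,-2,2,4,-1],
  [-7,-1,2,6,-1],
  [-7,-1,2,6,-1],
  [-7,-1,2,6,-1],
])

```text
time: 17.88
tool_pos: [0.5195, 0.2637, 0.0809]
ee_rot: [[-0.088, 0.996, 0.001], [0.996, 0.088, 0.0], [0.0, 0.001, -1.0]]
contact_force: [-0.2, 0.3, 0.2]
gripper_width: 0.0003
grip_force: 0.1
```

```bash
python3 l2.py|head -1
```

```text
[0.51950927 0.26370025 0.08093654] [-0.088  0.996  0.   ] [-0.2  0.3  0.2] [-0.59  0.45  0.01  1.94 -0.01  0.75 -0.49]
```

carry_out([
  [-2,0,0,0,-1],
  [-4,0,0,0,-1],
  [-4,0,0,0,-1],
  [-5,0,0,0,-1],
  [-5,0,0,0,-1],
])

```text
time: 18.3
tool_pos: [0.5196, 0.2622, 0.081]
ee_rot: [[-0.09, 0.996, 0.002], [0.996, 0.09, 0.004], [0.004, 0.002, -1.0]]
contact_force: [0.5, 16.6, -2.4]
gripper_width: 0.0001
grip_force: 8.5
```

```bash
python3 l2.py|head -1; python3 - <<'E'
from h import *
from workcell import manip
o=manip.get_obs();w=manip.grab_frame("wrist");T=np.eye(4);T[:3,:3]=o["ee_rot"];T[:3,3]=o["tool_pos"];w["pose"]=T@w.pop("mount")
X=cloud(w)[w["z_map"]>0];b=w["frame"][w["z_map"]>0].max(1);d=X[:,:2]-[.455,.2375];r=np.hypot(*d.T)
t=(X[:,:2]-o["tool_pos"][:2])@o["ee_rot"][:2,:2]
m=(X[:,2]>.085)&(X[:,2]<.096)&(r>.045)&(r<.108)&(t[:,0]<-.005);q=d[m]
if m.sum()>20:
    vx,vy,x0,y0=cv2.fitLine(q.astype(np.float32),2,0,.01,.01).ravel();print(m.sum(),np.degrees(np.arctan2(vy,vx)),x0,y0)
E
```

```text
[0.51962681 0.26219476 0.08095888] [-0.09   0.996  0.004] [ 0.5 16.6 -2.4] [-0.59  0.45  0.01  1.94 -0.01  0.74 -0.48]
258 4.1951003 0.08591075 0.015001919
```

The force of 16.6 N with the fingers barely moving means the lever is against its stop. I'll retract and verify.

carry_out([
  [6,0,0,0,-1],
  [15,0,0,0,-1],
  [22,0,-15,0,-1],
  [22,0,-50,0,-1],
  [10,0,-85,0,-1],
  [-10,0,-120,0,-1],
  [-40,0,-155,0,-1],
  [-60,0,-185,0,-1],
  [-75,-20,-200,0,-1],
  [-75,-20,-200,0,-1],
])

```text
time: 19.18
tool_pos: [0.5059, 0.1793, 0.2843]
ee_rot: [[-0.083, 0.997, 0.004], [0.997, 0.083, 0.001], [0.001, 0.004, -1.0]]
contact_force: [1.7, 0.4, -0.3]
gripper_width: 0.0001
grip_force: 0.0
```

```bash
python3 m.py w7; python3 - <<'E'
from h import *
f=np.load("w7.npz");X=cloud(f)[f["z_map"]>0];d=X[:,:2]-[.455,.2375];r=np.hypot(*d.T)
m=(X[:,2]>.085)&(X[:,2]<.096)&(r>.045)&(r<.108)&(d[:,1]>-.06);q=d[m]
vx,vy,x0,y0=cv2.fitLine(q.astype(np.float32),2,0,.01,.01).ravel();print("lever",m.sum(),np.degrees(np.arctan2(vy,vx)),x0,y0)
E
```

```text
arm line -63.53641503166092 centroid -72.8576271552248 3 z 0.09881360275687973
tail [nan nan] 0 nan line offset of tail mm nan
[0.50591256 0.17929917 0.28432245] [-0.083  0.997  0.001] [-0.514  0.15   0.06   1.857 -0.009  1.13  -0.368] 19.1833
lever 1096 4.0992055 0.07144641 0.0052932543m.py:10: RuntimeWarning: Mean of empty slice.
  t=c+.09*np.array([np.cos(-.97),np.sin(-.97)]);m=(np.hypot(*(X[:,:2]-t).T)<.018)&(X[:,2]>.062)&(X[:,2]<.069);e=X[m][:,:2].mean(0);print("tail",e,m.sum(),np.degrees(np.arctan2(*(e-c)[::-1])), "line offset of tail mm",1e3*((e-[x0,y0])@[-s*vy,s*vx]))
  ret = um.true_divide(
```

View pics/w7.png

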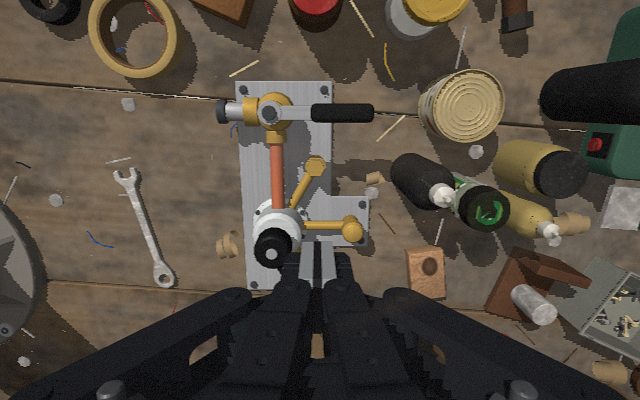

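The lever lies in line with the inlet pipe, from (270,112) to (373,113), at 4.1° against a panel yaw of about 4.5°. The selector hasn't been touched since I measured it, and nothing loose has moved. I'm handing in.

```bash
python3 -c "
from workcell import manip
print(manip.sign_off())"
```

```text
the job is handed in; nothing more can be done
None
```

I turned the selector to the ribbed hose tail on the right-hand outlet (about 1° off when measured), then pushed the supply lever open against its stop, and handed the job in at about 19 s; at one point the fingers pressed on the lever's top with about 41 N of upward force at the wrist before I backed off.

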